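Dock the power pack and switch the controller on

ROBOT

A 6-joint arm with a two-finger parallel gripper is mounted at the origin on a cart in front of the work surface, level with it; the furniture and walls round the work are solid. World frame = base frame: x ahead of the robot, y to its left, z up, the work surface at z = 0. Lengths are in m, angles in rad, forces in N, time in s.
With the tool pointing down it reaches from about 0.325 to 0.9 m from the base axis. Payload 6.1 kg.
Tool frame: the origin (TCP) lies midway between the tips of the shut fingers; the grasp point (between the pads) lies 19 mm behind it; z points along the fingers, y is the line along which they close (so a half turn about z gives the same grasp; the last joint's range is limited). The gripper opens to 85 mm and grips with 20 to 120 N. Pads are 22 mm wide; open, the fingers measure 114 mm over their backs; the gripper's body (76 mm by 85 mm) begins 54 mm behind the grasp point. The pads swing forward as they close: fully open they stand 13 mm farther back than shut.
Start: joints at [-1.285, 0.22, 1.526, -0, 1.395, -0.126], TCP at [0.25, -0.573, 0.231] pointing down, gripper open.
Joint ranges: [-2.98, 2.98], [-0.91, 2.08], [0.09, 2.57], [-1.24, 4.39], [0.2, 2.65], [-2.68, 2.68]. Speed limits (rad/s): [2.57, 2.57, 3.01, 3.14, 3.14, 3.14].

INTERFACE

Orientations are given as [roll, pitch, yaw] about the fixed x, y, z axes, in that order (R = Rz(yaw) Ry(pitch) Rx(roll)).
In Python, from plant import movep, move_l, set_joints, gripper_to, hold, inverse_kinematics, observe, get_image, get_calibration, Unreachable, job_done gives the robot as it stands. Calls block until the motion is done:
- movep(position, orientation): joint-space move of the TCP to a pose.
- move_l(position, feed=0.15, rotation=None, max_force=None): straight line of the TCP; rotation=None keeps the orientation; feed is the mean speed in m/s. With max_force (N) it stops when the force on the tool has changed by that much, and returns True; else False.
- set_joints(angles): joint-space move.
- gripper_to(opening, f_grip=None): finger opening in m; f_grip is the grip in N (None keeps the last); returns when the fingers have stopped.
- hold(seconds).
- inverse_kinematics(position, orientation): joint angles nearest the present ones, or None.
- observe(): the state.
- get_image(name): name is "side" or "top" or "wrist"; returns (picture, depth): 384x512x3 uint8, red, green, blue; 384x512 float32, m along the optical axis (not along the pixel's ray), 0 where there is no reading.
- get_calibration(name): a dict with "intrinsics" (3x3 intrinsics, pixels), "world_from_camera" (4x4, takes a point from camera to world coordinates). Camera axes: x right, y down, z forward; pixel columns grow to the right and rows downward; lengths in m; the calibration is good to about 2 mm. The wrist camera is an equidistant fisheye: a pixel r from the principal point sees the ray r / f radians off the axis. A picture is of the moment at which its call begins: read the wrist's pose just before it. get_calibration takes no time and is no camera call; for the wrist camera it gives the pose at the moment of the call.
A pose or a line that the arm cannot do raises Unreachable and nothing moves.
- job_done(): hands the job in; it is judged then, once.
The state is a dict: "time_s": time; "q": joint angles; "joint_velocities": joint speeds; "joint_torque": joint torques, N m; "eef_pos": TCP position; "tcp_rot": TCP orientation; "ft_force": force on the tool from outside, world axes, zero at the start; "torque": the same for the moment, N m; "opening": finger opening in m; "grasp_force": force on a finger pad.
Only numpy, scipy, OpenCV 4.12 (cv2) and the standard library are available. Lean on these libraries where they do the work, as an engineer would, in place of code of your own. Each camera call takes 0.05 s, during which the arm holds its last target. There are 200 camera calls.

TASK

Put the bench controller into service: pick up the black power pack, slide it lengthwise into the bay of the controller, under the hood, until it is fully home and the two roller catches have sprung out behind it. Then turn the black knob on the sloped panel clockwise past its click until it snaps to the green mark, and let go. Leave the tape roll, the bottle and the beaker standing where they are.

Things in the scene. Friction and masses are not known exactly. Their poses are not given: they have to be found in the camera images.
- power_pack: loose plain black power pack, a box 48 x 110 x 30 mm (x, y, z), about 0.28 kg, lying on the bench; origin at the centre of its underside, y along its 110 mm length, z up. Grasp it across the 48 mm. Either end may go in first. Held off its middle it can droop a little in the grip.
- controller: fixed grey and white instrument, about 160 x 262 mm, base plate 8 mm thick; origin on the bench under it, x to its back, y to its left, z up. Its front (-x) faces the robot, within a small yaw. On its left the power bay, a straight channel along x, open to the front; on its right a white panel sloping 30 degrees, 22 mm high in front, 100 mm at the back, y = -0.128 to 0.006.
- bay_home (a point): point on the bay's floor, 8 mm above the bench, where the middle of the pack's underside lies when home; x is the direction of insertion (pack's length along x), y left, z up. Channel 51 mm wide between side walls 9 mm high, 10 mm thick (outside the front 30 mm up to 20 mm); end stop at x = +0.0555. Keep fingertips more than 10 mm above the floor.
- bay_mouth (a point): point on the floor at the front edge of the bay, 85 mm in front of bay_home, axes as bay_home; the channel's mouth flares out to about 75 mm here and narrows to 51 mm within 25 mm. A short ramp leads up to the floor's front edge, from 22 mm in front of it.
- catch_left (a joint): sprung, free-turning upright steel roller, 16 mm across, 8 mm high, in the left wall 63 mm in front of bay_home; 0 = out, 5 mm into the channel; grows (m, to 0.006) as the pack pushes it in. The two rollers resist the leading end by 5 to 10 N in all, roll along the sides, and spring out behind the trailing end when it is home, pulling it in the last millimetres.
- catch_right (a joint): the same roller in the right channel wall
- knob (a joint): angle of the black knob on the sloped panel, rad: 0 = off, pointer at the grey mark, where it starts; grows turning clockwise seen from outside the panel, to 1.2 = on, pointer at the green mark. Stops at both. A snap spring holds it at either stop: it resists by about 0.14 N m at first, less and less as it turns, tips over at 0.6 and snaps on to 1.2.
- knob_grip (a point): middle of the knob's finger bar, on the knob's axis, 20 mm off the panel. Bar 50 mm long, 16 mm thick, its top 30 mm off the panel, on a disc 52 mm across whose face is 8 mm off. z points out of the panel along the axis (30 degrees from vertical, leaning to the front), x along the bar to its white pointer, y across it; x, y turn with the knob. Pinch across y, tool along -z.
- tape: loose tan tape roll lying flat, 94 mm across and 48 mm high, origin under its centre; leave alone
- buffer_bottle: loose clear bottle with a blue cap, 60 mm across, 103 mm high, origin under its centre; leave alone
- beaker: loose empty clear beaker, 55 mm across, 70 mm high, origin under its centre; leave alone
- hood_edge (a point): middle of the hood's front edge, on its top, 44 mm above the bay floor and 25 mm behind bay_home (+x); axes as bay_home. The white hood, 83 mm wide with its cheeks, covers the bay from here to the end stop; its roof is 35.5 mm above the floor underneath, so the pack can only go in by sliding. Hold the pack at its middle or up to 10 mm behind it to keep the fingers clear.
There are look-alikes about, which are no part of the job. What is shaped like the power_pack but turquoise or white is not meant.

How it is judged:
On the way, in this order (a step that is already met when the one before it is completed fails the run):
1. the pack lies home in the bay and both roller catches have sprung out behind it (x of power_pack in the frame of bay_home above -0.004 m and horizontal distance between power_pack and bay_home below 0.006 m and z of power_pack in the frame of bay_home below 0.004 m and angle between the y axis of power_pack and the x axis of bay_home, either way round below 0.08 rad and value of joint each of catch_left, catch_right below 0.002 m), for 0.2 s.
2. the knob has been turned past its click to the green mark (value of joint knob above 1.05 rad), for 0.2 s.
At the end, for the whole second after the job is handed in: The pack rests on the bay floor (under 4 mm off), middle within 6 mm of bay_home and at most 4 mm short of it, within 0.08 rad of the channel, both roller catches sprung out behind it (each under 2 mm); the knob stands past its click at the green mark (over 1.05 rad) (all of step 1 and value of joint knob above 1.05 rad and linear speed of power_pack below 0.02 m/s); the robot touches nothing.
It fails at once if the tape roll, the bottle or the beaker is moved by more than 30 mm (distance of any of tape, buffer_bottle, beaker from where it was at the start of the episode above 0.03 m).
It fails at once if the bottle or the beaker is tipped over (angle between any of buffer_bottle, beaker's own z axis and vertical above 0.5 rad).
It also fails if it takes over 64 s, if anything falls off the work surface, if the arm or the gripper's body presses on something with over 40 N, if the wrist force passes 120 N, or if a joint passes its speed limit or range.

## Working session

There is one attempt and no reset: what is moved stays moved. The work goes in short steps, each a Python script; the robot and the scene stay as the last script left them, time stands still between calls to the robot, and variables do not carry over. Pictures are saved under pics/ and viewed, at most 10 in all, crops included, and the job is handed in when it is done.

```bash
ls; mkdir -p pics
python3 - <<'E'
from plant import *
import cv2,numpy as np
for n in("top","side"):
    p,d=get_image(n); cv2.imwrite(f"pics/{n}0.png",p[:,:,::-1]); np.savez(f"{n}0.npz",p=p,d=d)
    c=get_calibration(n); print(n,np.round(c["intrinsics"],1).tolist(),np.round(c["world_from_camera"],3).tolist())
print(observe())
E
```

```text
pics
top [[445.4, 0.0, 253.8], [0.0, 445.4, 185.2], [0.0, 0.0, 1.0]] [[0.27, -0.825, 0.496, -0.394], [-0.963, -0.233, 0.136, -0.469], [0.003, -0.515, -0.857, 1.706], [0.0, 0.0, 0.0, 1.0]]
side [[487.2, 0.0, 253.6], [0.0, 487.2, 192.1], [0.0, 0.0, 1.0]] [[0.058, -0.599, 0.799, -0.806], [-0.998, -0.033, 0.047, -0.256], [-0.001, -0.8, -0.6, 1.103], [0.0, 0.0, 0.0, 1.0]]
{'time_s': 0.1, 'q': array([-1.28508072e+00,  2.21142562e-01,  1.52747821e+00, -5.28170373e-06,
        1.39473395e+00, -1.26122891e-01]), 'joint_velocities': array([ 0.00055486, -0.00103219, -0.00540717,  0.00114235, -0.00013855,
        0.00066793]), 'joint_torque': array([ 2.18107511e-03, -4.98243141e+01, -3.90546477e+01, -4.08066592e-05,
        5.64981092e-03,  2.07705597e-05]), 'eef_pos': array([ 0.25001098, -0.57222173,  0.23032135]), 'tcp_rot': array([-3.13984392e+00, -2.16491877e-04,  4.11839234e-01]), 'ft_force': array([-0.26755599,  0.5662669 ,  0.3219846 ]), 'torque': array([ 0.00307383,  0.0202231 , -0.05179021]), 'grasp_force': 0.0, 'opening': 0.0850144593644516}
```

View pics/top0.png

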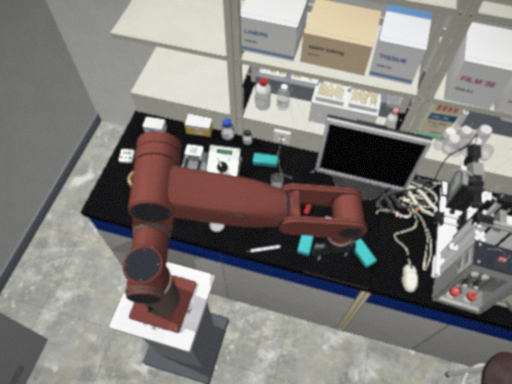

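View pics/side0.png

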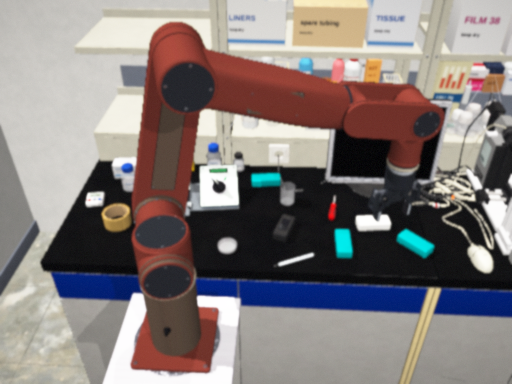

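The side view shows the controller panel at (218,187), with its bay hidden behind the arm. The black pack is near (284,228), the tape at (117,217), the beaker at (288,193), and candidate bottles at (127,178) and (213,155). Next I compute positions and look with the wrist camera.

```bash
cat > h.py <<'E'
from plant import *
import cv2,numpy as np
from scipy.spatial.transform import Rotation as Rn
def world(u,v,d,c,fish=False):
    K=c["intrinsics"];T=c["world_from_camera"]
    x=(np.asarray(u,float)-K[0,2])/K[0,0];y=(np.asarray(v,float)-K[1,2])/K[1,1]
    if fish:
        r=np.hypot(x,y)+1e-9;s=np.tan(r)/r;x=x*s;y=y*s
    P=np.stack([x*d,y*d,d+0*x],-1)
    return P@T[:3,:3].T+T[:3,3]
def cloud(p,d,c,fish=False):
    v,u=np.mgrid[:d.shape[0],:d.shape[1]]
    return world(u,v,d,c,fish)
def snap(name,tag):
    c=get_calibration(name);p,d=get_image(name)
    cv2.imwrite(f"pics/{tag}.png",p[:,:,::-1])
    np.savez(f"{tag}.npz",p=p,d=d,K=c["intrinsics"],T=c["world_from_camera"])
    return p,d,c
def load(tag):
    z=np.load(f"{tag}.npz");return z["p"],z["d"],dict(intrinsics=z["K"],world_from_camera=z["T"])
E
python3 - <<'E'
from h import *
z=np.load("side0.npz");c=get_calibration("side")
for n,u,v in[("pack",284,228),("panel",218,180),("tape",117,222),("beaker",288,193),("b1",127,178),("b2",213,158),("base corner",200,208),("whiteround",227,246)]:
    print(n,np.round(world(u,v,z["d"][v,u],c),3))
for pos in([0.35,-.25,.45],[0.4,0,.45],[0.45,-.1,.45]):
    for yaw in (0,1.57,-1.57,3.14): print(pos,yaw,inverse_kinematics(pos,[3.1416,0,yaw]))
c=get_calibration("wrist");print(c)
E
```

```text
pack [ 0.433 -0.285  0.026]
panel [ 0.635 -0.041  0.071]
tape [0.422 0.279 0.035]
beaker [ 0.583 -0.297  0.061]
b1 [0.641 0.299 0.062]
b2 [ 0.792 -0.003  0.063]
base corner [0.545 0.016 0.009]
whiteround [ 0.352 -0.101  0.01 ]
[0.35, -0.25, 0.45] 0 [-8.04027482e-01 -2.99765744e-01  1.63007827e+00  5.24805773e-06
  1.81128542e+00  7.66770094e-01]
[0.35, -0.25, 0.45] 1.57 [-8.04019284e-01 -2.99764330e-01  1.63007717e+00 -5.44310391e-06
  1.81128491e+00 -8.03224253e-01]
[0.35, -0.25, 0.45] -1.57 [-8.04027638e-01 -2.99774209e-01  1.63008485e+00  5.45149545e-06
  1.81127692e+00  2.33676999e+00]
[0.35, -0.25, 0.45] 3.14 [-8.04019427e-01 -2.99772793e-01  1.63008375e+00 -5.25675899e-06
  1.81127642e+00 -2.37322435e+00]
[0.4, 0, 0.45] 0 [-1.97793174e-01 -3.74665091e-01  1.68621969e+00  7.45219500e-06
  1.83003950e+00  1.37300506e+00]
[0.4, 0, 0.45] 1.57 [-1.97785818e-01 -3.74658958e-01  1.68621526e+00 -1.48753279e-06
  1.83004355e+00 -1.96989873e-01]
[0.4, 0, 0.45] -1.57 None
[0.4, 0, 0.45] 3.14 [-1.97780908e-01 -3.74665081e-01  1.68621969e+00 -7.45457670e-06
  1.83003662e+00 -1.76698649e+00]
[0.45, -0.1, 0.45] 0 [-3.90018466e-01 -2.23711684e-01  1.56888365e+00  6.97140711e-06
  1.79642348e+00  1.18077942e+00]
[0.45, -0.1, 0.45] 1.57 [-3.90011422e-01 -2.23707110e-01  1.56887984e+00 -2.86018223e-06
  1.79642672e+00 -3.89215735e-01]
[0.45, -0.1, 0.45] -1.57 None
[0.45, -0.1, 0.45] 3.14 [-3.90008474e-01 -2.23714288e-01  1.56888582e+00 -6.97598276e-06
  1.79641834e+00 -1.95921371e+00]
{'intrinsics': array([[297.31863964,   0.        , 259.05909705],
       [  0.        , 297.31863964, 193.6705982 ],
       [  0.        ,   0.        ,   1.        ]]), 'world_from_camera': array([[ 0.40104796, -0.8820548 , -0.24726475,  0.31350243],
       [-0.91605372, -0.38688881, -0.10565332, -0.54599591],
       [-0.00247195,  0.26887985, -0.96317055,  0.3734896 ],
       [ 0.        ,  0.        ,  0.        ,  1.        ]])}
```

Run:
```python
from h import *
movep([0.40,-0.27,0.36],[np.pi,0,0]); hold(.2); snap("wrist","w_pack")
movep([0.50,-0.03,0.36],[np.pi,0,0]); hold(.2); snap("wrist","w_ctl1")
movep([0.50,0.09,0.36],[np.pi,0,0]); hold(.2); snap("wrist","w_ctl2")
a=[cv2.imread(f"pics/w_{n}.png") for n in("pack","ctl1")]
print(observe()["time_s"])
```

```text
3.775
```

View pics/w_pack.png

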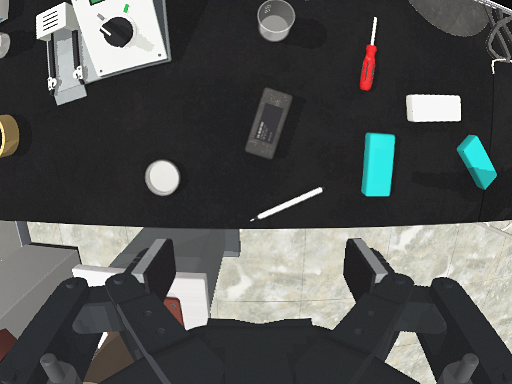

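View pics/w_ctl2.png

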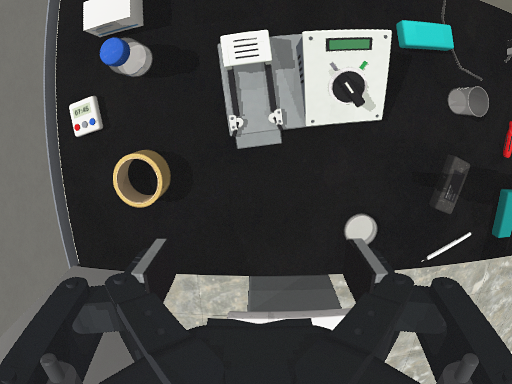

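The pack lies at about (269,123) in the pack view. In the controller view, the bay is at (258,100), the hood at (246,48), the knob at (350,90), the bottle at (125,57) and the tape at (142,180). Next step: metric measurement by fusing the clouds.

Run:
```python
from h import *
# pack from several views
for t in("w_pack","w_ctl1","w_ctl2"):
    p,d,c=load(t);P=cloud(p,d,c,True)
    m=(d>0)&(abs(P[...,0]-.433)<.09)&(abs(P[...,1]+.285)<.09)
    q=P[m&(P[...,2]>.022)&(P[...,2]<.045)]
    r=cv2.minAreaRect((q[:,:2]*1000).astype(np.float32)); print(t,len(q),"rect",np.round(r[0],1),np.round(r[1],1),round(r[2],1),"ztop",np.median(q[:,2]).round(4),"bench",np.median(P[m&(P[...,2]<.015)][:,2]).round(4))
# controller panel plane + grid height map
allP=[]
for t in("w_ctl1","w_ctl2"):
    p,d,c=load(t);P=cloud(p,d,c,True)
    m=(d>0)&(P[...,0]>.42)&(P[...,0]<.80)&(P[...,1]>-.2)&(P[...,1]<.2)&(P[...,2]<.16)
    q=P[m];allP.append(q)
    # sloping panel points: normal-based via RANSAC
    best=None;rng=np.random.default_rng(0)
    s=q[(q[:,2]>.025)&(q[:,2]<.1)&(q[:,1]<.03)]
    for _ in range(400):
        a=s[rng.choice(len(s),3,False)];n=np.cross(a[1]-a[0],a[2]-a[0]);n/=np.linalg.norm(n)+1e-12;n*=np.sign(n[2])
        if abs(n[2]-np.cos(np.pi/6))>.06: continue
        k=(abs((s-a[0])@n)<.0015)
        if best is None or k.sum()>best.sum():best=k
    b=s[best];cc=b.mean(0);n=np.linalg.svd(b-cc,full_matrices=False)[2][2];n*=np.sign(n[2])
    print(t,"panel n",n.round(4),"tilt",np.degrees(np.arccos(n[2])).round(2),"yaw",np.degrees(np.arctan2(-n[1],-n[0])).round(2),"c",cc.round(4),len(b))
Q=np.vstack(allP)
np.save("ctl.npy",Q)
xs=np.arange(.46,.76,.006);ys=np.arange(.12,-.16,-.006)
H=np.full((len(xs),len(ys)),-1)
for i,x in enumerate(xs):
    row=Q[abs(Q[:,0]-x)<.003]
    for j,y in enumerate(ys):
        z=row[abs(row[:,1]-y)<.003,2]
        if len(z):H[i,j]=round(np.median(z)*1000)
print("y",(ys*1000).astype(int)[:26])
for i in range(len(xs)-1,-1,-1):print(int(xs[i]*1000+.5),' '.join(f"{h:3d}" for h in H[i][:26]))
```

```text
w_pack 2002 rect [ 452.2 -285.9] [ 48.8 109.3] 72.8 ztop 0.0305 bench 0.0006
w_ctl1 1434 rect [ 452.3 -285. ] [ 49.3 110.2] 71.9 ztop 0.0304 bench 0.0005
w_ctl2 1076 rect [ 452.2 -284.5] [ 49.1 109.5] 71.9 ztop 0.0302 bench 0.0004
w_ctl1 panel n [-0.4953 -0.0632  0.8664] tilt 29.95 yaw 7.28 c [ 0.6296 -0.0432  0.0651] 6136
w_ctl2 panel n [-0.4992 -0.0667  0.8639] tilt 30.24 yaw 7.61 c [ 0.6303 -0.0404  0.0657] 5361
y [120 113 107 101  95  89  83  77  71  65  59  53  47  41  35  29  23  17
  11   5   0  -6 -12 -18 -24 -30]
754   1   0   0   0   1   1   1   1   1   1   0   0   1   0   0   1   1   0   0   0   1   1   0   0   1   0
748   1   1   0   1   0   1   0   0   1   1   1   1   0   0   1   1   1   0   0   0   1   1   1   0   0   0
742   0   0   1   0   0   0   1   0   0   1   1   1   1   1   1   0   0   1   1   1   1   1   1   0   0   1
736   1   1   0   1   1   1   0   0   0   0   1   0   1   0   1   1   1   0   1   0   1   0   0   1   1   0
730   0   0   0   1   1   1   1   0   1   1   0   1   0   0   0   0   0   0   1   1   1   0   1   0   1   0
724   1   1   1   1   1   1   1 
[... 4127 characters left out ...]
   1   0   1   1   0   1   0   0   0   1   1   1   1
490   1   0   0   0   0   0   0   0   1   0   0   1   1   1   1   1   1   0   1   1   1   1   1   1   0   1
484   0   1   0   0   0   1   0   1   1   0   1   0   1   1   0   0   0   0   0   0   0   1   1   0   1   0
478   0   1   0   0   1   1   1   1   1   0   1   0   0   1   0   0   0   1   0   0   1   1   1   1   1   1
472   1   1   0   1   1   1   0   1   1   1   0   1   0   1   1   0   1   1   0   0   0   0   1   1   1   0
466   1   1   0   1   1   1   1   0   0   0   0   1   0   1   1   0   0   0   0   1   0   1   0   0   1   1
460   1   1   1   1   1   1   1   1   0   1   0   1   0   1   1   1   0   1   1   1   0   0   1   0   0   0
```

```bash
python3 - <<'E'
from h import *
for t in("w_ctl1","w_ctl2"):
    p,d,c=load(t);P=cloud(p,d,c,True)
    m=(d>0)&(P[...,0]>.42)&(P[...,0]<.80)&(P[...,1]>-.2)&(P[...,1]<.25)&(P[...,2]<.16);q=P[m]
    yaw=np.radians(7.4);ex=np.array([np.cos(yaw),np.sin(yaw),0]);ey=np.array([-ex[1],ex[0],0])
    X=q@ex;Y=q@ey;Z=q[:,2]
    hood=(Z>.047)&(Z<.057)&(Y>0.02)&(Y<.12)
    r=cv2.minAreaRect((np.c_[X,Y][hood]*1000).astype(np.float32));print(t,"hood rect",np.round(r[0],1),np.round(r[1],1),round(r[2],2))
    # hood front edge fit
    e=[]
    for y in np.arange(Y[hood].min()+.006,Y[hood].max()-.006,.004):
        k=hood&(abs(Y-y)<.002)
        if k.sum()>3:e.append((y,X[k].min()))
    e=np.array(e);f=np.polyfit(e[:,0],e[:,1],1);print(" front edge slope",f[0].round(4),"x@mid",np.polyval(f,e[:,0].mean()).round(4),"y",Y[hood].min().round(4),Y[hood].max().round(4))
    # walls
    for x in np.arange(r[0][0]/1000-.16,r[0][0]/1000-.03,.01):
        k=(abs(X-x)<.005)&(Z>.014)&(Z<.030)&(Y>-.02)&(Y<.14)
        ys=np.sort(Y[k]); 
        g=np.split(ys,np.where(np.diff(ys)>.012)[0]+1) if len(ys) else []
        print("  x%.3f"%x,[(round(a[0],4),round(a[-1],4),len(a)) for a in g if len(a)>2],"zmax",Z[k].max().round(3) if k.any() else None)
    # panel and knob
    n=np.array([-.4972*1,-.065,.865]);n=np.array([-np.cos(yaw)*.5,-np.sin(yaw)*.5,np.cos(np.pi/6)])
    s=(Y<-.01)&(Y>-.14)&(Z>.03)
    h=q@n; hp=np.median(h[s&(abs(h-np.median(h[s]))<.004)])
    top=s&(h-hp>.026)&(h-hp<.035)
    px=np.cross(ey,n);U=q@px
    r=cv2.minAreaRect((np.c_[U,Y][top]*1000).astype(np.float32))
    C=px*r[0][0]/1000+ey*r[0][1]/1000+n*(hp+.02)
    print(" knob bar",np.round(r[0],1),np.round(r[1],1),round(r[2],1),"h",np.median(h[top]-hp).round(4),"grip",C.round(4),"px",px.round(3))
    pan=s&(abs(h-hp)<.002); print(" panel Y",np.percentile(Y[pan],[.5,99.5]).round(4),"U",np.percentile(U[pan],[.5,99.5]).round(4))
E
python3 - <<'E'
import cv2
a=cv2.imread("pics/w_ctl2.png")[20:155,210:400];cv2.imwrite("pics/crop1.png",cv2.resize(a,None,fx=4,fy=4,interpolation=cv2.INTER_CUBIC))
E
```

```text
w_ctl1 hood rect [678.5  38.7] [37.3 51.4] 89.96
 front edge slope -0.0279 x@mid 0.6533 y 0.02 0.0574
  x0.518 [] zmax None
  x0.528 [] zmax None
  x0.538 [(np.float64(0.0581), np.float64(0.0634), 4)] zmax 0.018
  x0.548 [(np.float64(-0.02), np.float64(-0.0114), 25), (np.float64(0.0546), np.float64(0.0615), 21)] zmax 0.019
  x0.558 [(np.float64(-0.0198), np.float64(-0.0009), 57), (np.float64(0.0433), np.float64(0.0642), 56)] zmax 0.021
  x0.568 [(np.float64(-0.0198), np.float64(0.0005), 65), (np.float64(0.0418), np.float64(0.0641), 70)] zmax 0.02
  x0.578 [(np.float64(-0.0199), np.float64(-0.0041), 41), (np.float64(0.0465), np.float64(0.0623), 42)] zmax 0.02
  x0.588 [(np.float64(-0.0144), np.float64(-0.0044), 37), (np.float64(0.0466), np.float64(0.0562), 36)] zmax 0.02
  x0.598 [(np.float64(-0.0152), np.float64(-0.0043), 37), (np.float64(0.0459), np.float64(0.0565), 37)] zmax 0.019
  x0.608 [(np.float64(-0.0148), np.float64(-0.0043), 40), (np.float64(0.0461), np.float64(0.0568), 37)] zmax 0.02
  x0.618 [(np.float64(-0.014), np.float64(-0.0053), 32), (np.float64(0.0464), np.float64(0
[... 1198 characters left out ...]
(-0.0137), np.float64(-0.0044), 37), (np.float64(0.0472), np.float64(0.0558), 34)] zmax 0.021
  x0.609 [(np.float64(-0.0142), np.float64(-0.0042), 39), (np.float64(0.0466), np.float64(0.0562), 36)] zmax 0.02
  x0.619 [(np.float64(-0.0144), np.float64(-0.0041), 41), (np.float64(0.046), np.float64(0.0563), 41)] zmax 0.02
  x0.629 [(np.float64(-0.0143), np.float64(-0.0041), 39), (np.float64(0.0464), np.float64(0.0562), 39)] zmax 0.019
  x0.639 [(np.float64(-0.0146), np.float64(-0.0042), 38), (np.float64(0.0468), np.float64(0.0566), 39)] zmax 0.02
 knob bar [ 551.6 -124.6] [50.4 16. ] 34.7 h 0.0296 grip [ 0.6053 -0.047   0.0741] px [0.859 0.112 0.5  ]
 panel Y [-0.1398 -0.0584] U [0.4993 0.6398]
```

View pics/crop1.png

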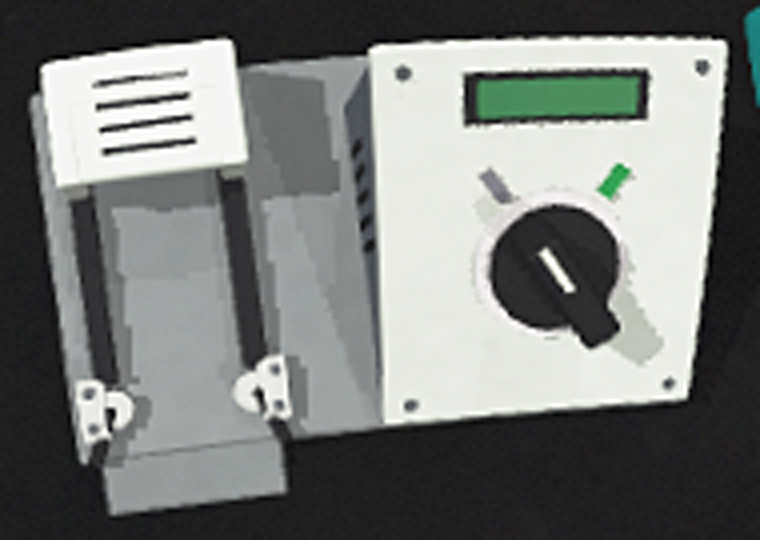

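The crop shows a clear bay with roller brackets at (90,410) and (265,390). The pointer is at the grey mark, with the green mark to the right at (613,180). Home is about X=0.628, Y=0.021 in the axes rotated by 7.4°, and the rollers, mouth and hood all agree with it. Now I pick up the pack.

```bash
cat >> h.py <<'E'
YAW=np.radians(7.4);EX=np.array([np.cos(YAW),np.sin(YAW),0]);EY=np.array([-EX[1],EX[0],0])
def bay(X,Y,z): return list(X*EX+Y*EY+np.array([0,0,z]))
XH,YH,OFF=.628,.0210,.006   # home; tool held OFF behind the pack's middle
E
python3 - <<'E'
from h import *
a=np.radians(-17.8);l=np.array([np.cos(a),np.sin(a)])
g=np.array([.4522,-.2852])-OFF*l;R=[np.pi,0,a]
gripper_to(.068,50)
movep([*g,.10],R);move_l([*g,.0115],feed=.12)
gripper_to(.040,60);o=observe();print(o["opening"],o["grasp_force"],o["eef_pos"])
move_l([*g,.09],feed=.15);o=observe();print(o["opening"],o["grasp_force"],o["ft_force"])
movep(bay(.445-OFF,YH,.09),[np.pi,0,YAW]);hold(.2)
o=observe();print(o["eef_pos"],o["tcp_rot"],o["time_s"],o["opening"])
p,d,c=snap("wrist","w_held");P=cloud(p,d,c,True)
e=o["eef_pos"];X=P@EX;Y=P@EY
m=(d>0)&(P[...,2]<.125)&(P[...,2]>.085)&(abs(X-.445)<.075)&(abs(Y-YH)<.024)
print(m.sum(),"X",np.percentile(X[m],[1,99]).round(4),"Y",np.percentile(Y[m],[1,99]).round(4))
f=m&(X>.47);A=np.c_[X[f],np.ones(f.sum())];s=np.linalg.lstsq(A,P[f][:,2],rcond=None)[0];print("slope",s[0],"z@center",s@[.445,1],"z@front",s@[.5,1])
q=(np.c_[X[f],Y[f]]*1000).astype(np.float32);print(cv2.minAreaRect(q))
E
```

```text
0.046630447635293656 63.86317849159241 [ 0.44750155 -0.28418246  0.01295778]
0.04657954946761607 62.87665843963623 [-0.0595923  -0.02071983 -3.9609926 ]
[0.43302485 0.0765159  0.09001929] [ 3.14149469e+00 -5.14650086e-05  1.27383795e-01] 9.2 0.04671078536298551
18634 X [0.4044 0.4991] Y [-0.0024  0.0427]
slope -0.11907792162830119 z@center 0.11164118479799674 z@front 0.10509189910844018
((484.688720703125, 20.136157989501953), (46.23048400878906, 29.36133575439453), 89.98982238769531)
```

View pics/w_held.png

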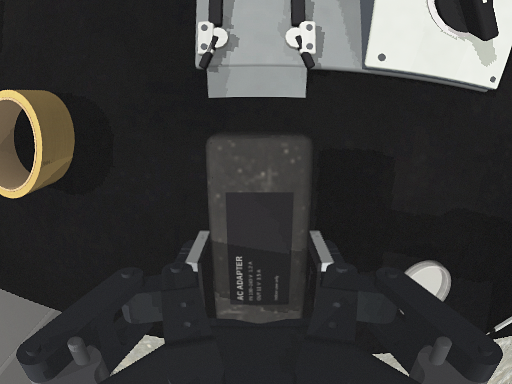

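The pack is held at about (260,230) and droops nose-down by about 7°. The ramp should level it, since the grip friction is small. First I check its lateral centre and where the tool really settled.

Run:
```python
from h import *
o=observe();e=o["eef_pos"];print(e,o["tcp_rot"],"X",e@EX,"Y",e@EY, "cmd",bay(.439,YH,.09))
p,d,c=load("w_held");P=cloud(p,d,c,True);X=P@EX;Y=P@EY
for x in(.475,.485,.492):
    m=(d>0)&(P[...,2]<.125)&(P[...,2]>.09)&(abs(X-x)<.004)&(abs(Y-YH)<.05);print(x,np.percentile(Y[m],[0.5,99.5]).round(4))
    # channel walls seen again
for x in(.590,.600,.61):
    k=(d>0)&(abs(X-x)<.005)&(P[...,2]>.014)&(P[...,2]<.03)&(abs(Y-YH)<.05);ys=np.sort(Y[k]);g=np.split(ys,np.where(np.diff(ys)>.012)[0]+1) if len(ys) else [];print([(a[0].round(4),a[-1].round(4)) for a in g])
```

```text
[0.43295341 0.07662029 0.09000689] [ 3.14152475e+00 -1.13510210e-05  1.27552506e-01] X 0.4392157684216944 Y 0.020219635370846534 cmd [np.float64(0.4326389327580479), np.float64(0.07736636130759496), np.float64(0.09)]
0.475 [-0.0042  0.0426]
0.485 [-0.0042  0.0425]
0.492 [-0.0042  0.0424]
[(np.float64(-0.0139), np.float64(-0.0042)), (np.float64(0.0463), np.float64(0.0567))]
[(np.float64(-0.014), np.float64(-0.0044)), (np.float64(0.0472), np.float64(0.0561))]
[]
```

Run:
```python
from h import *
Y=YH+.0018; z=.0215
move_l(bay(.445-OFF,Y,z),feed=.12)
def st(t):
    o=observe();e=o["eef_pos"];print(t,"X",(e@EX+OFF).round(4),"Y",(e@EY).round(4),"z",e[2].round(4),"F",o["ft_force"].round(1),"t",o["time_s"],o["opening"].round(4))
st("low")
print(move_l(bay(.52-OFF,Y,z),feed=.08,max_force=25));st("mouth")
print(move_l(bay(.60-OFF,Y,z),feed=.06,max_force=35));st("mid")
print(move_l(bay(XH+.003-OFF,Y,z),feed=.04,max_force=30));st("end")
hold(.2);st("held")
```

```text
Traceback (most recent call last):
AttributeError: 'float' object has no attribute 'round'
```

Run:
```python
from h import *
Y=YH+.0018; z=.0215
def st(t):
    o=observe();e=np.array(o["eef_pos"]);print(t,"X",(e@EX+OFF).round(4),"Y",(e@EY).round(4),"z",e[2].round(4),"F",np.round(o["ft_force"],1),"t",o["time_s"],round(o["opening"],4))
st("low")
print(move_l(bay(.52-OFF,Y,z),feed=.08,max_force=25));st("mouth")
print(move_l(bay(.60-OFF,Y,z),feed=.06,max_force=35));st("mid")
print(move_l(bay(XH+.003-OFF,Y,z),feed=.04,max_force=30));st("end")
hold(.2);st("held")
p,d,c=snap("wrist","w_in");P=cloud(p,d,c,True);Xc=P@EX;Yc=P@EY
for x in(.59,.61,.63,.64):
    m=(d>0)&(abs(Xc-x)<.004)&(abs(Yc-.021)<.018);print(x,np.median(P[m][:,2]).round(4),m.sum())
```

```text
low X 0.4455 Y 0.0227 z 0.0219 F [ 0.1  0.5 -1.9] t 9.975 0.0464
False
mouth X 0.5201 Y 0.0228 z 0.0217 F [ 0.1 -1.   0.1] t 11.0667 0.0463
False
mid X 0.5998 Y 0.0228 z 0.0214 F [ 0.2 -0.2 -2.4] t 12.55 0.0465
False
end X 0.6302 Y 0.0229 z 0.021 F [-3.4 -1.3 -1.1] t 13.475 0.0467
held X 0.6302 Y 0.0229 z 0.021 F [-4.7 -0.2 -1.5] t 13.675 0.0464
0.59 0.0387 622
0.61 0.039 932
0.63 0.0389 1149
0.64 0.1066 6213
```

View pics/w_in.png

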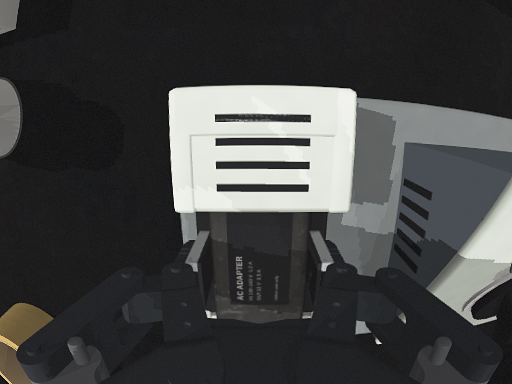

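The pack lies level under the hood, its top at z = 0.0385, and contact is just starting. I push a bit more onto the stop, release, back off and look.

Run:
```python
from h import *
Y=YH+.0018; z=.0215
def st(t):
    o=observe();e=np.array(o["eef_pos"]);print(t,"X",(e@EX+OFF).round(4),"Y",(e@EY).round(4),"z",e[2].round(4),"F",np.round(o["ft_force"],1),"t",o["time_s"],round(o["opening"],4))
print(move_l(bay(XH+.008-OFF,Y,z),feed=.02,max_force=18));st("push")
gripper_to(.066);st("rel")
move_l(bay(XH-OFF-.002,Y,.12),feed=.15)
movep(bay(XH-.12,YH,.26),[np.pi,0,YAW]);hold(.2)
p,d,c=snap("wrist","w_rel");P=cloud(p,d,c,True);X=P@EX;Yc=P@EY
m=(d>0)&(P[...,2]>.034)&(P[...,2]<.042)&(abs(Yc-.021)<.03)&(X<.65)&(X>.5);q=np.c_[X[m],Yc[m]]
print("trailing edge X by Y",[(round(y,3),np.percentile(q[abs(q[:,0]*0+q[:,1]-y)<.004,0],1).round(4)) for y in(.003,.012,.021,.03,.039)],"Y",np.percentile(q[:,1],[1,99]),"z",np.median(P[m][:,2]))
h=(d>0)&(P[...,2]>.049)&(P[...,2]<.055)&(abs(Yc-.021)<.035);print("hood edge",[np.percentile(X[h&(abs(Yc-y)<.004)],1).round(4) for y in(-.01,.021,.05)])
v,u=np.nonzero(m);cv2.imwrite("pics/crop2.png",cv2.resize(p[max(v.min()-40,0):v.max()+60,u.min()-40:u.max()+40,::-1],None,fx=4,fy=4,interpolation=cv2.INTER_CUBIC)[:600,:800]);st("")
# knob IK
n=np.array([-np.cos(YAW)*.5,-np.sin(YAW)*.5,np.cos(np.pi/6)]);px=np.cross(EY,n);b=px*np.cos(.6)+EY*np.sin(.6)
G=np.array([.6055,-.0472,.0743])
for s in(1,-1):
    R=np.c_[s*b,np.cross(-n,s*b),-n];r=Rn.from_matrix(R).as_euler("xyz")
    for h in(.07,-.009): print(s,r.round(3),inverse_kinematics(list(G+h*n),list(r)))
```

```text
True
push X 0.6301 Y 0.0228 z 0.021 F [-2.5  0.1  5.9] t 13.95 0.0465
rel X 0.6277 Y 0.023 z 0.0188 F [ 0.3 -0.6  0.3] t 14.275 0.0658
trailing edge X by Y [(0.003, np.float64(0.5756)), (0.012, np.float64(0.5743)), (0.021, np.float64(0.5743)), (0.03, np.float64(0.5747)), (0.039, np.float64(0.5744))] Y [-0.00119314  0.0459039 ] z 0.03858565348018014
hood edge [np.float64(0.6537), np.float64(0.6536), np.float64(0.6537)]
 X 0.5139 Y 0.021 z 0.2582 F [-0.   0.5 -0.1] t 16.1 0.0661
1 [ 2.826 -0.425  0.798] [-0.37078612 -0.14821007  2.18757772  0.39524679  0.67193893  0.21334855]
1 [ 2.826 -0.425  0.798] [-0.32783408  0.07706307  2.12565758  0.47054058  0.50823114  0.15007375]
-1 [-2.826  0.425 -2.344] None
-1 [-2.826  0.425 -2.344] None
```

View pics/crop2.png

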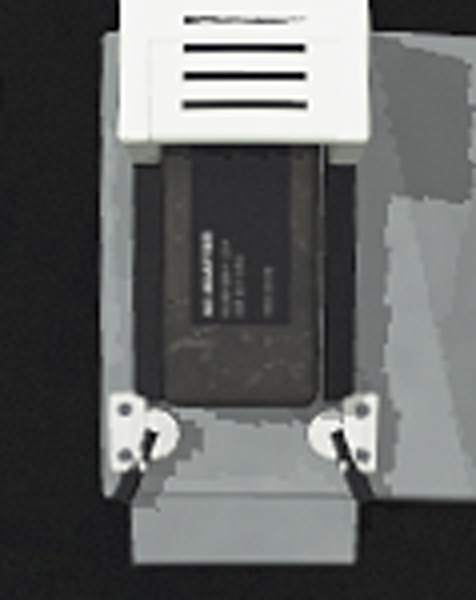

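The pack is home: its trailing edge at X = 0.5743 matches home and both white rollers, at (160,432) and (330,432), stand out behind it. The repeated hood-edge reading of 0.6537 agrees. Now the knob.

Run:
```python
from h import *
n=np.array([-np.cos(YAW)*.5,-np.sin(YAW)*.5,np.cos(np.pi/6)]);px=np.cross(EY,n);b=px*np.cos(.6)+EY*np.sin(.6)
G=np.array([.6055,-.0472,.0743]);R=np.c_[b,np.cross(-n,b),-n];r=list(Rn.from_matrix(R).as_euler("xyz"))
def st(t):
    o=observe();e=np.array(o["eef_pos"])-G;print(t,"rel b,c,n",(e@b).round(4),(e@R[:,1]).round(4),(e@n).round(4),"F",np.round(o["ft_force"],1),"M",np.round(o["torque"],2),"t",o["time_s"],round(o["opening"],4),round(o["grasp_force"],1))
gripper_to(.05)
movep(list(G+.08*n),r);st("above")
print(move_l(list(G-.008*n),feed=.08,max_force=15));st("down")
gripper_to(.008,60);st("grip")
q=np.array(observe()["q"],float)
for k in(.2,.4,.6,.8,1.0,1.2):
    q2=q.copy();q2[5]+=k;set_joints(list(q2));st(k)
hold(.2);st("end")
```

```text
above rel b,c,n 0.0007 0.0004 0.0804 F [-0.  -0.6 -0. ] M [0.04 0.2  0.  ] t 17.5417 0.0496 0.0
False
down rel b,c,n 0.0003 0.0004 -0.0077 F [ 0.2  0.4 -0.4] M [-0.06  0.24 -0.04] t 18.7917 0.0503 0.0
grip rel b,c,n 0.0002 -0.0012 -0.0075 F [-9.9  2.6  9.2] M [0.49 0.8  0.34] t 19.2083 0.0142 58.5
0.2 rel b,c,n 0.0002 -0.0011 -0.0074 F [-0.  -0.4 -1.3] M [-0.27  0.21 -0.03] t 19.5167 0.0144 60.0
0.4 rel b,c,n 0.0001 -0.0009 -0.0074 F [ 0.1 -2.  -0.5] M [-0.45  0.28 -0.18] t 19.825 0.0146 60.1
0.6 rel b,c,n 0.0 -0.0007 -0.0074 F [-0.5 -3.7 -1.7] M [-0.76  0.37 -0.45] t 20.1333 0.0147 60.2
0.8 rel b,c,n -0.0001 -0.0006 -0.0074 F [-0.4 -5.  -0.7] M [-0.87  0.47 -0.59] t 20.4417 0.0148 60.2
1.0 rel b,c,n -0.0003 -0.0004 -0.0074 F [-0.9 -6.5 -1.7] M [-1.04  0.56 -0.63] t 20.75 0.0145 60.3
1.2 rel b,c,n -0.0005 -0.0003 -0.0074 F [-0.9 -7.6 -1.7] M [-1.16  0.6  -0.82] t 21.0583 0.0147 60.3
end rel b,c,n -0.0004 -0.0003 -0.0074 F [-1.5 -6.3 -2. ] M [-1.19  0.63 -0.78] t 21.2583 0.0146 60.3
```

Run:
```python
from h import *
n=np.array([-np.cos(YAW)*.5,-np.sin(YAW)*.5,np.cos(np.pi/6)]);px=np.cross(EY,n)
G=np.array([.6055,-.0472,.0743])
o=observe();x=Rn.from_euler("xyz",o["tcp_rot"]).as_matrix()[:,0];print("tool x angle in panel",np.arctan2(x@EY,x@px))
gripper_to(.05);move_l(list(G+.09*n),feed=.12)
movep([.48,-.02,.33],[np.pi,0,0]);hold(.2)
p,d,c=snap("wrist","w_end");P=cloud(p,d,c,True)
h=P@n;Y=P@EY;U=P@px
s=(d>0)&(np.linalg.norm(P-G,axis=-1)<.05)&(h-(G@n-.02)>.026)&(h-(G@n-.02)<.035)
print(cv2.minAreaRect((np.c_[U,Y][s.ravel()] if 0 else np.c_[U[s],Y[s]]*1000).astype(np.float32)))
X=P@EX;m=(d>0)&(P[...,2]>.034)&(P[...,2]<.042)&(abs(Y-.021)<.02)&(X<.65)&(X>.5);print("pack trailing",np.percentile(X[m],1))
o=observe();print(o["time_s"],o["ft_force"])
cv2.imwrite("pics/crop3.png",cv2.resize(p[0:200,130:400,::-1],None,fx=2.9,fy=2.9,interpolation=cv2.INTER_CUBIC))
```

```text
tool x angle in panel -0.5938914146146151
((552.0078125, -125.21640014648438), (16.875083923339844, 48.94693374633789), 56.480960845947266)
pack trailing 0.5745878982565166
23.7333 [ 0.08276371  0.3595714  -0.45526118]
```

View pics/crop3.png

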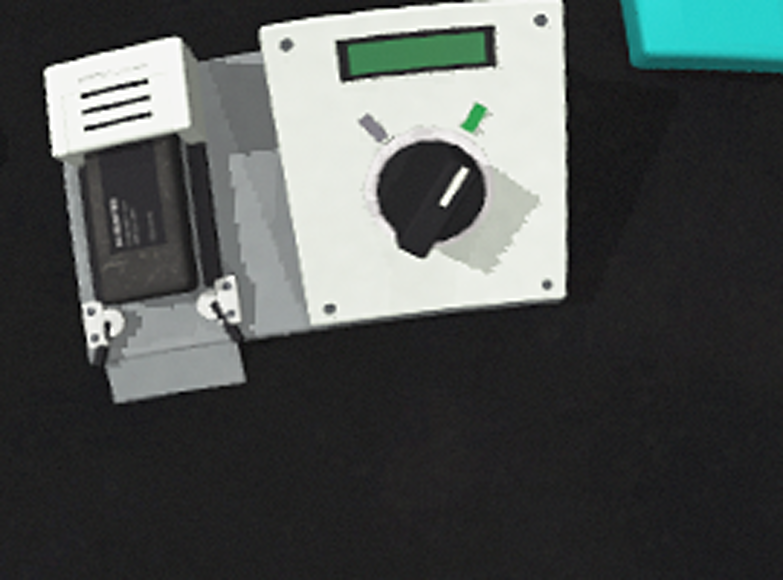

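The pointer at (455,185) is at the green mark (bar at -33.5°), and the pack is still home with both rollers out.

```bash
python3 -c "
from plant import *
print(job_done())"
```

```text
the job is handed in; nothing more can be done
None
```

The job is handed in at about 24 s: the last picture shows the pack home with both roller catches out behind it and the knob at the green mark, and the tape, bottle and beaker were never approached.

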